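# Start the wooden screw of the cover press by feel and keep hold of it

## Robot

A 6-joint arm with a two-finger parallel gripper is mounted at the origin on the work surface. World frame = base frame: x ahead of the robot, y to its left, z up, the work surface at z = 0. Lengths are in mm, angles in rad, forces in N, time in s.
With the tool pointing down it reaches from about 400 to 825 mm from the base axis. Payload 7 kg.
Tool frame: the origin (TCP) lies between the finger pads, 19 mm behind the fingertips; this is the grasp point; z points along the fingers, y is the line along which they close (so a half turn about z gives the same grasp; the last joint's range is limited). The gripper opens to 85 mm and grips with 20 to 120 N. Pads are 22 mm wide; open, the fingers measure 114 mm over their backs; the gripper's body (76 mm by 85 mm) begins 54 mm behind the grasp point. The pads swing forward as they close: fully open they stand 13 mm farther back than shut.
Start: joints at [1.614, 0.359, 0.012, 0, -1.224, -0.288], TCP at [163.605, 654.85, 250.002] pointing down, gripper open.
Joint ranges: [-3.07, 3.07], [-1.43, 2.12], [-1.02, 1.25], [-3.03, 1.67], [-3.05, -0], [-3.03, 3.03]. Speed limits (rad/s): [2.39, 2.39, 3.01, 3.14, 3.14, 3.14].

## Interface

Orientations are given as a unit quaternion [x, y, z, w].
In Python, from cell import bot, vision gives the robot as it stands.
- The arm moves only by the tool send_rows, never from a script. Its argument "plan" is text: rows parted by semicolons, each of 7 numbers parted by spaces: the turn, a rotation vector about the tool's x, y, z as a fraction of full scale, then the shift along the tool's x, y, z as a fraction of full scale, then the closure, from -1 (fully open) to 1 (shut). A call has 1 to 10 rows; each row is the pose to reach, as a shift and turn from the pose commanded when the call began, along the tool's axes at that moment; what a row does not reach only later rows make up. Full scale, the value 1, is 400 mm for a shift and 90 degrees for a turn. A row lasts 1/10 s, in which the tool goes at most 50 mm and 8.59 degrees, less where a joint would pass 70% of its speed; a pose out of reach is approached as far as the arm can. A call with a number of a shift or a turn outside -1 to 1 is refused whole. A call with a gripper value outside its range is refused whole. The fingers move at their own pace and stop on an object; "squeeze" is the grip in N (left out, the last holds). Time passes only in rows, so rows that repeat a pose let the fingers close. It gives the time, the measured TCP pose, the force, the opening and the grip force at its end, in the units of the state.
- bot.state(): the state, without advancing time (a new reading comes with each control period).
- vision.capture(name): name is "scene" or "top"; returns a dict with "frame" (384x512x3 uint8, red, green, blue), "z_map" (384x512 float32, mm along the optical axis (not along the pixel's ray), 0 where there is no reading), "mtx" (3x3 intrinsics, pixels), "dist_coeffs" ([k1, k2, p1, p2, k3] as OpenCV has them; the pictures are not rectified), "world_from_camera" (4x4, takes a point from camera to world coordinates). Camera axes: x right, y down, z forward; pixel columns grow to the right and rows downward; lengths in mm; the calibration is good to about 2 mm. A picture is of the moment at which its call begins.
- bot.finish_job(): hands the job in; it is judged then, once.
The state is a dict: "t": time; "joints": joint angles; "joint_velocities": joint speeds; "joint_torque": joint torques, N m; "tcp_pos": TCP position; "tcp_rot": TCP orientation; "contact_force": force on the tool from outside, world axes, zero at the start; "torque": the same for the moment, N m; "opening": finger opening in mm; "grip_force": force on a finger pad.
Only numpy, scipy, OpenCV 4.12 (cv2) and the standard library are available. Lean on these libraries where they do the work, as an engineer would, in place of code of your own. Each camera call takes 0.05 s, during which the arm holds its last target. There are 200 camera calls.

## Task

The wooden screw of the little press for flattening stamped covers has been dropped into the threaded hole in the press's beam, but its thread is not started. Without lifting it out, turn it backward (counter-clockwise seen from above) until you feel the thread drop, then turn it forward (clockwise) one full turn from there so that it is properly started, upright. Finish with its flat head still gripped in the fingers, not let go, and leave the things around the press alone.

Things in the scene. Friction and masses are not known exactly. Their poses are not given: they have to be found in the camera images.
- screw: Brown wooden press screw, 125 mm long, 0.13 to 0.22 kg, upright and loose in the press's hole. Origin: centre of the underside of its plain tip, z up its axis. Tip 22 mm long, 25 mm wide; thread from 22 to 67 mm up, 32 mm wide; round collar 42 mm wide, 69 to 85 mm up; on it a flat upright head, 62 mm long (screw's x), 14 mm thick (its y), up to 125 mm.
- screw_lead (a point): Point on the screw's axis 22 mm above its origin, where the thread begins. The thread is right-handed and two-start: ridges 6 mm apart, 12 mm of travel a full turn; its two ends lie at the screw's +x and -x side. Once started it screws down 12 mm a turn and cannot be lifted out; it neither turns nor sinks by itself.
- screw_grip (a point): Point on the screw's axis 110 mm above its origin, 15 mm below the top of the flat head and 25 mm above the collar's top: the height to grip, across the 14 mm thickness (the screw's y). Room all round.
- press: Small press of light wood, fixed to the table: base board 170 x 250 x 22 mm, two uprights, and across their tops a beam 66 x 238 mm (long along y), 42 mm thick, its top 130 mm above the table, with the threaded hole in its middle; under it a platen on a pile of covers. Origin: centre of the base's underside, z up.
- press_mouth (a point): Centre of the hole's mouth in the beam's top; axes of the press. Inner threads begin 1 mm below, at +x and -x. The screw, loose by 0.8 mm, climbs as it is turned back, then drops 6 mm by its weight (if not carried) when its x axis lines up with the press's, either way round, after 1.1 to 2.3 rad. Its tip is 23 mm below this point before the drop, 29 mm after it, 41 mm one turn on.
- stamp_a: Red hand stamp with a knob, 38 mm diameter, 62 mm tall, beside the press; leave alone. Origin under its foot.
- stamp_b: Red hand stamp with a knob, 34 mm diameter, 62 mm tall, on the other side of the press; leave alone. Origin under its foot.
- ink_tin: Closed round black ink pad tin, 86 mm diameter, 18 mm tall, between press and robot; leave alone. Origin under its centre.
- booklet: Red booklet 100 x 140 x 12 mm, lying beyond the press; leave alone. Origin under its centre.
Things that resemble listed ones, but are neither listed nor needed, are in the scene too. Of the things that look like the screw, the smallest one is meant.

How it is judged:
By the outcome, as a careful person would: the job done as asked, in the order asked, and still so for the second after the job is handed in, while the arm keeps its last pose, push and grip.
It also fails if it takes over 67 s, if anything falls off the work surface, if the arm or the gripper's body presses on something with over 40 N, if the wrist force passes 120 N, or if a joint passes its speed limit or range.

## Working session

There is one attempt and no reset: what is moved stays moved. The work goes in short steps, Python scripts to look and compute and a tool call to move; the robot and the scene stay as the last step left them, time stands still between calls to the robot, and variables do not carry over. Pictures are saved under pics/ and viewed, at most 10 in all, crops included, and the job is handed in when it is done.

Besides the shell and the picture viewer there is one more tool, called in YAML: its name, and indented under it one key for each argument. send_rows: Moves the arm, as the interface text tells. Its arguments: {"type":"object","properties":{"plan":{"type":"string"},"squeeze":{"type":"number"}},"required":["plan"]}

```bash
mkdir -p pics; ls
python3 - <<'E'
from cell import bot, vision
import cv2, numpy as np, pickle
for n in("scene","top"):
    c=vision.capture(n); cv2.imwrite(f"pics/{n}0.png",c["frame"][:,:,::-1]); pickle.dump(c,open(n+"0.pkl","wb"))
    print(n,c["mtx"].tolist(),np.ravel(c["dist_coeffs"]),np.round(c["world_from_camera"],3).tolist())
print(bot.state())
E
```

```text
pics
scene [[383.4764723537231, 0.0, 261.642539353236], [0.0, 383.4764723537231, 194.74603600655203], [0.0, 0.0, 1.0]] [-0.01889619  0.          0.          0.          0.        ] [[-0.186, 0.811, -0.555, 1014.31], [0.982, 0.162, -0.093, 153.493], [0.015, -0.563, -0.826, 802.45], [0.0, 0.0, 0.0, 1.0]]
top [[364.37044810405195, 0.0, 255.79816719093301], [0.0, 364.37044810405195, 198.0904605966623], [0.0, 0.0, 1.0]] [-0.07843629  0.          0.          0.          0.        ] [[-0.019, -0.992, 0.122, 453.174], [-1.0, 0.018, -0.011, 72.075], [0.009, -0.122, -0.993, 1005.768], [0.0, 0.0, 0.0, 1.0]]
{'t': 0.1, 'joints': array([ 1.61409650e+00,  3.59291159e-01,  1.11289690e-02, -3.57962329e-04,
       -1.22405027e+00, -2.88053176e-01]), 'joint_velocities': array([-1.23147229e-03, -1.66676003e-03,  2.07077913e-03,  4.95420054e-04,
       -9.74265125e-04,  6.09002391e-05]), 'joint_torque': array([-1.13133472e-03, -5.84764338e+01,  2.94106221e+01,  6.95447892e+00,
       -3.22690852e-03,  1.04468864e-05]), 'tcp_pos': array([163.50365915, 654.47902574, 249.15464727]), 'tcp_rot': array([ 9.92513632e-01, -1.22131732e-01, -4.92076137e-05,  7.26122177e-04]), 'contact_force': array([ 0.3340899 , -0.1224915 , -0.15591862]), 'torque': array([-0.0137524 ,  0.0357824 ,  0.01257444]), 'grip_force': 0.0, 'opening': 85.31143395227976}
```

View pics/scene0.png

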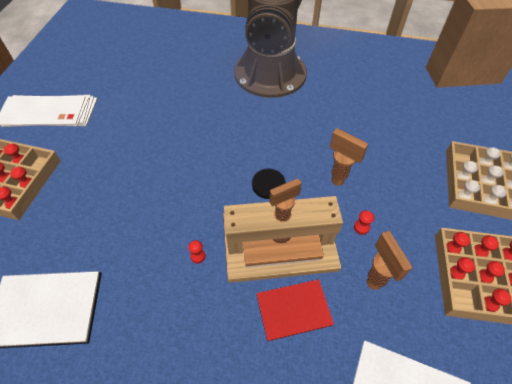

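View pics/top0.png

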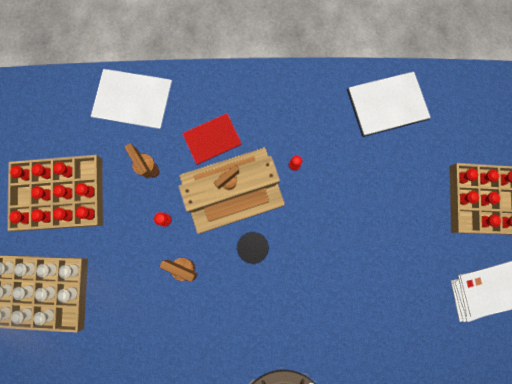

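The scene shows three screw-like things:
- One stands in the press beam, at scene (285,195) and top (227,178).
- Two larger loose ones stand on the table, at scene (347,150) and (388,262), or top (182,268) and (142,160).

The one in the press's hole fits the description and looks the smallest. I'll measure it and check an enlarged crop.

```bash
cat > h.py <<'E'
import cv2, numpy as np
def cloud(c):
    z=c["z_map"]; h,w=z.shape
    uv=np.stack(np.meshgrid(np.arange(w),np.arange(h)),-1).reshape(-1,1,2).astype(np.float32)
    n=cv2.undistortPoints(uv,c["mtx"],c["dist_coeffs"]).reshape(h,w,2)
    P=np.dstack([n*z[...,None],z]); T=c["world_from_camera"]
    P=P@T[:3,:3].T+T[:3,3]; P[z<=0]=np.nan
    return P
def rect(p):
    r=cv2.minAreaRect(p.astype(np.float32)); b=cv2.boxPoints(r)
    e=[b[1]-b[0],b[2]-b[1]]; e.sort(key=np.linalg.norm); d=e[1]
    return np.round(r[0],1),[round(float(np.linalg.norm(x)),1) for x in e],round(float(np.arctan2(d[1],d[0])%np.pi),3)
E
python3 - <<'E'
from h import *; import pickle
for n,win in(("scene",(225,160,345,245)),("top",(170,140,290,235))):
    c=pickle.load(open(n+"0.pkl","rb")); P=cloud(c); x0,y0,x1,y1=win
    Q=P[y0:y1,x0:x1].reshape(-1,3)
    for nm,lo,hi in(("head",222,242),("head2",205,242),("beam",126,134)):
        s=Q[(Q[:,2]>lo)&(Q[:,2]<hi)]
        if len(s)>5: print(n,nm,len(s),rect(s[:,:2]),np.round(np.median(s,0),1), s[:,2].max())
    for nm,w in((("A",(325,125,370,187)),("B",(362,228,412,292))) if n=="scene" else (("A",(155,255,200,285)),("B",(120,140,158,180)))):
        q=P[w[1]:w[3],w[0]:w[2]].reshape(-1,3); s=q[q[:,2]>8]; t=s[s[:,2]>s[:,2].max()-15]
        print(n,nm,s[:,2].max(),rect(t[:,:2]))
    cv2.imwrite(f"pics/{n}crop.png",cv2.resize(c["frame"][y0:y1,x0:x1,::-1],None,fx=4,fy=4,interpolation=2))
a,b=[cv2.imread(f"pics/{n}crop.png") for n in("scene","top")]
a=cv2.copyMakeBorder(a,0,b.shape[0]-a.shape[0],0,0,0); cv2.imwrite("pics/crop.png",cv2.resize(np.hstack([a,b]),(800,316)))
E
```

```text
scene head 257 (array([601.4, 127.9]), [15.1, 61.1], 2.242) [604.1 127.3 229.7] 232.4603217232833
scene head2 409 (array([601.7, 128. ]), [15.4, 61.2], 2.234) [605.7 128.3 227.1] 232.4603217232833
scene beam 2948 (array([601. , 128.5]), [68.4, 238.0], 1.867) [605.7 124.9 130.6] 133.90290765719703
scene A 171.139200674368 (array([395.7, 247.9]), [21.0, 81.9], 1.113)
scene B 170.47474995682296 (array([659.1, 348.1]), [19.4, 81.9], 0.551)
top head 189 (array([598.1, 128.2]), [14.2, 60.9], 2.242) [597.7 127.3 229.5] 233.19473941829222
top head2 225 (array([597.8, 128.3]), [14.4, 61.3], 2.254) [596.2 127.3 229. ] 233.19473941829222
top beam 2207 (array([598.4, 127.5]), [66.9, 236.3], 1.87) [595.1 120.1 130.4] 133.98193530435094
top A 171.79573718751817 (array([392.5, 246. ]), [19.7, 82.4], 1.137)
top B 172.49125365374016 (array([655.4, 347. ]), [19.6, 83.4], 0.516)
```

View pics/crop.png

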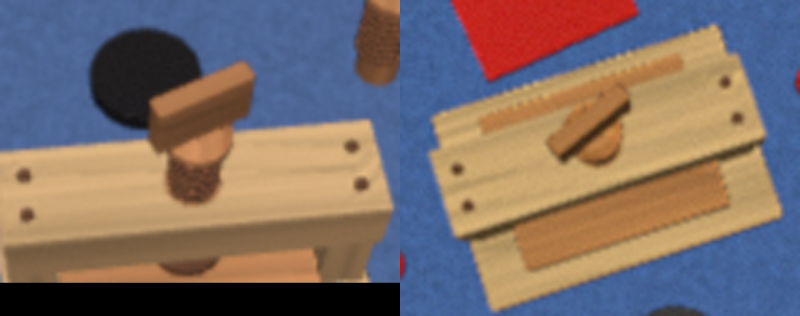

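The crop shows the press screw at the centre of the beam, at crop (200,130) left and (590,125) right. Its head is 61 mm long, against about 82 mm for the two loose ones, so it's the right screw. By the clouds its axis is at about (600,128), head yaw is 2.242, press x is 0.297, and it should drop after about 1.2 rad of counter-clockwise turn.

send_rows:
  plan: "0 0 0.1 0.25 0.18 -0.1 -1;0 0 0.208 0.689 0.507 -0.1 -1;0 0 0.208 0.689 0.507 -0.1 -1;0 0 0.208 0.689 0.507 -0.1 -1;0 0 0.208 0.689 0.507 -0.1 -1;0 0 0.208 0.689 0.507 -0.1 -1;0 0 0.208 0.689 0.507 -0.1 -1;0 0 0.208 0.689 0.507 -0.1 -1;0 0 0.208 0.689 0.507 -0.1 -1;0 0 0.208 0.689 0.507 -0.1 -1"
  squeeze: 30

```text
t: 1.1
tcp_pos: [381.5, 391.6, 289.7]
tcp_rot: [0.959, -0.282, -0.0, 0.0]
contact_force: [-0.4, -0.9, -0.0]
opening: 85.5
grip_force: 0.0
```

```bash
cat > go.py <<'E'
import sys, numpy as np
from cell import bot
from scipy.spatial.transform import Rotation as R
def go(x,y,z,yaw):
    s=bot.state(); r=R.from_quat(s["tcp_rot"]); M=r.as_matrix()
    d=M.T@(np.array([x,y,z])-s["tcp_pos"])/400
    X=np.array([np.cos(yaw),np.sin(yaw),0]); Z=np.array([0,0,-1.]); T=np.c_[X,np.cross(Z,X),Z]
    v=R.from_matrix(M.T@T).as_rotvec()/(np.pi/2)
    print("rows",np.round(np.r_[v,d],4)); show(s)
def show(s=None):
    s=s or bot.state(); M=R.from_quat(s["tcp_rot"]).as_matrix()
    print("t",round(s["t"],2),"tcp",np.round(s["tcp_pos"],2),"yaw",round(float(np.arctan2(M[1,0],M[0,0])),3),"zax",np.round(M[:,2],3),"F",np.round(s["contact_force"],1),"M",np.round(s["torque"],2),"open",round(s["opening"],1),"grip",round(s["grip_force"],1),"q6",round(s["joints"][5],3))
if __name__=="__main__":
    a=list(map(float,sys.argv[1:])); go(*a) if a else show()
E
python3 go.py 600 128 280 -0.90
```

```text
rows [3.000e-04 1.000e-04 2.091e-01 8.158e-01 2.588e-01 2.420e-02]
t 1.1 tcp [381.53 391.58 289.69] yaw -0.572 zax [-0. -0. -1.] F [-0.4 -0.9 -0. ] M [0.04 0.03 0.  ] open 85.5 grip 0.0 q6 -0.157
```

send_rows:
  plan: "0 0 0.209 0.816 0.259 0.024 -1;0 0 0.209 0.816 0.259 0.024 -1;0 0 0.209 0.816 0.259 0.024 -1;0 0 0.209 0.816 0.259 0.024 -1;0 0 0.209 0.816 0.259 0.024 -1;0 0 0.209 0.816 0.259 0.024 -1;0 0 0.209 0.816 0.259 0.024 -1;0 0 0.209 0.816 0.259 0.024 -1;0 0 0.209 0.816 0.259 0.024 -1;0 0 0.209 0.816 0.259 0.024 -1"

```text
t: 2.1
tcp_pos: [599.9, 128.9, 280.0]
tcp_rot: [0.901, -0.434, -0.0, 0.0]
contact_force: [0.6, 0.3, -0.0]
opening: 85.7
grip_force: 0.0
```

```bash
python3 go.py 600 128 217 -0.90
python3 - <<'E'
from cell import vision; import cv2,numpy as np
a=vision.capture("scene")["frame"][90:240,205:365,::-1]; b=vision.capture("top")["frame"][110:260,150:310,::-1]
cv2.imwrite("pics/above.png",cv2.resize(np.hstack([a,b]),(800,375),interpolation=2))
E
```

```text
rows [0.0004 0.0002 0.0011 0.002  0.0011 0.1575]
t 2.1 tcp [599.9  128.92 279.99] yaw -0.898 zax [-0.001 -0.    -1.   ] F [ 0.6  0.3 -0. ] M [ 0.02  0.01 -0.04] open 85.7 grip 0.0 q6 0.143
```

View pics/above.png

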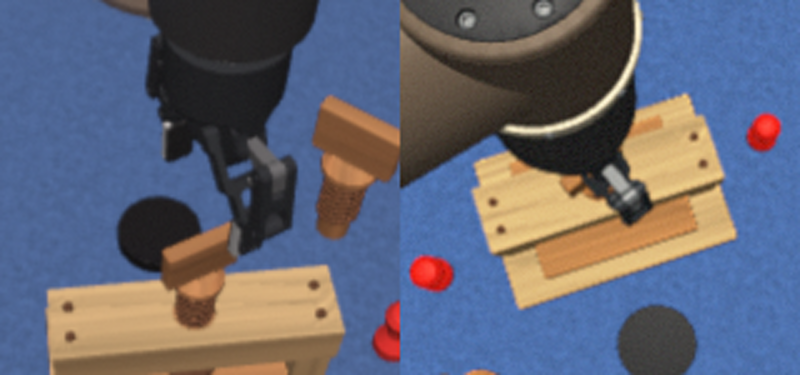

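The hand is above the screw. The open fingers straddle the head across its thickness, with the near finger at (255,235) and the head at (200,255) in the left half. I'll go down and grip lightly.

send_rows:
  plan: "0 0 0.001 0.002 0.001 0.08 -1;0 0 0.001 0.002 0.001 0.157 -1;0 0 0.001 0.002 0.001 0.157 -1;0 0 0.001 0.002 0.001 0.157 0;0 0 0.001 0.002 0.001 0.157 1;0 0 0.001 0.002 0.001 0.157 1;0 0 0.001 0.002 0.001 0.157 1;0 0 0.001 0.002 0.001 0.157 1;0 0 0.001 0.002 0.001 0.157 1;0 0 0.001 0.002 0.001 0.157 1"
  squeeze: 25

```text
t: 3.2
tcp_pos: [600.8, 126.8, 218.3]
tcp_rot: [0.9, -0.436, 0.0, -0.0]
contact_force: [-1.4, -0.1, 5.4]
opening: 13.5
grip_force: 29.4
```

```bash
python3 go.py
```

```text
t 3.2 tcp [600.78 126.76 218.32] yaw -0.901 zax [ 0.001  0.    -1.   ] F [-1.4 -0.1  5.4] M [0.11 0.51 0.02] open 13.5 grip 29.4 q6 0.144
```

Gripped at 13.5 mm with small side forces. Now turning back 54°, rising about 1.8 mm with the climb.

send_rows:
  plan: "0 0 -0.06 0 0 -0.0005 1;0 0 -0.12 0 0 -0.001 1;0 0 -0.18 0 0 -0.0015 1;0 0 -0.24 0 0 -0.002 1;0 0 -0.3 0 0 -0.0025 1;0 0 -0.36 0 0 -0.003 1;0 0 -0.42 0 0 -0.0035 1;0 0 -0.48 0 0 -0.004 1;0 0 -0.54 0 0 -0.0045 1;0 0 -0.6 0 0 -0.0045 1"

```text
t: 4.2
tcp_pos: [601.0, 127.0, 219.9]
tcp_rot: [1.0, 0.023, 0.001, -0.0]
contact_force: [-0.0, 0.7, 4.3]
opening: 13.7
grip_force: 29.1
```

```bash
python3 go.py
```

```text
t 4.2 tcp [601.   126.97 219.91] yaw 0.045 zax [ 0.001  0.001 -1.   ] F [-0.   0.7  4.3] M [ 0.32 -0.03 -0.08] open 13.7 grip 29.1 q6 1.09
```

send_rows:
  plan: "0 0 -0.04 0 0 -0.0003 1;0 0 -0.08 0 0 -0.0006 1;0 0 -0.12 0 0 -0.001 1;0 0 -0.15 0 0 -0.001 1;0 0 -0.15 0 0 -0.001 1"

```text
t: 4.7
tcp_pos: [600.9, 126.9, 220.0]
tcp_rot: [0.99, 0.138, 0.0, -0.0]
contact_force: [0.4, 1.1, 2.2]
opening: 13.7
grip_force: 29.0
```

```bash
cat > look.py <<'E'
from h import *; from go import show; from cell import vision
from scipy.spatial.transform import Rotation as R
show()
for n in("scene","top"):
    c=vision.capture(n); P=cloud(c); f=cv2.cvtColor(c["frame"],cv2.COLOR_RGB2HSV)
    m=(abs(P[...,0]-600)<45)&(abs(P[...,1]-128)<45)&(P[...,2]>190)&(P[...,2]<240)&(f[...,0]<20)&(f[...,1]>80)
    s=P[m]
    if len(s)>8:
        t=s[s[:,2]>np.percentile(s[:,2],97)-5]
        print(n,len(s),"top pct",np.round(np.percentile(s[:,2],[50,80,90,97]),1),rect(t[:,:2]))
E
python3 look.py
```

```text
t 4.7 tcp [600.91 126.85 220.03] yaw 0.277 zax [ 0.001  0.    -1.   ] F [0.4 1.1 2.2] M [ 0.17 -0.36 -0.  ] open 13.7 grip 29.0 q6 1.322
scene 301 top pct [229.5 232.  232.7 233.3] (array([604.5, 129. ]), [15.0, 54.3], 0.292)
top 53 top pct [229.8 232.2 232.5 233.5] (array([573.8, 120.2]), [10.0, 13.6], 1.92)
```

Yaw is now near alignment. I'll open to see whether it drops.

send_rows:
  plan: "0 0 0 0 0 0 -0.2;0 0 0 0 0 0 -0.2;0 0 0 0 0 0 -0.2;0 0 0 0 0 0 -0.2"

```text
t: 5.2
tcp_pos: [600.3, 126.6, 219.6]
tcp_rot: [0.99, 0.138, -0.0, 0.0]
contact_force: [-0.2, -0.3, -0.6]
opening: 50.7
grip_force: 0.0
```

```bash
python3 look.py
```

```text
t 5.2 tcp [600.32 126.63 219.58] yaw 0.276 zax [-0.001 -0.    -1.   ] F [-0.2 -0.3 -0.6] M [ 0.06  0.01 -0.01] open 50.7 grip 0.0 q6 1.321
scene 284 top pct [225.1 230.6 231.7 232.6] (array([601.7, 120.1]), [13.2, 43.6], 0.361)
top 92 top pct [226.3 228.  229.  229.8] (array([571.7, 123. ]), [29.4, 58.4], 1.846)
```

Run:
```python
from h import *; from cell import vision
I=[]
for n,(x0,y0) in(("scene",(225,140)),("top",(170,125))):
    c=vision.capture(n); I.append(cv2.resize(c["frame"][y0:y0+100,x0:x0+115,::-1],None,fx=3.4,fy=3.4,interpolation=2))
    P=cloud(c)
    if n=="scene":
        for v in range(174,212,3): print(v,[int(x) if x==x else -1 for x in P[v,262:312:4,2]])
cv2.imwrite("pics/rel.png",np.hstack(I))
```

```text
174 [259, 257, 276, 287, 287, 278, 277, 274, 273, 283, 284, 256, 258]
177 [258, 256, 273, 279, 279, 226, 3, 1, 0, 272, 273, 268, 258]
180 [260, 256, 271, 268, 229, 230, 1, 3, 0, 230, 257, 258, 249]
183 [249, 257, 255, 17, 229, 231, 1, -3, 0, 225, 247, 251, 0]
186 [17, 246, 246, 17, 231, 229, 1, 2, -1, 218, 237, 231, -2]
189 [17, 231, 235, 19, 225, 232, 0, 2, 0, 212, 228, 223, 0]
192 [16, 220, 225, 185, 215, 231, 232, 0, 3, 209, 220, 0, 1]
195 [13, 15, 217, 187, 201, 229, 226, 189, 0, 1, 0, 0, 0]
198 [-3, 4, 3, 188, 191, 221, 216, 188, 0, 2, 1, 2, 130]
201 [0, 0, 0, 185, 189, 212, 211, 185, 130, 131, 131, 133, 130]
204 [131, 130, 130, 180, 185, 203, 201, 132, 130, 131, 131, 129, 131]
207 [128, 130, 130, 156, 169, 191, 166, 130, 129, 130, 132, 131, 131]
210 [129, 132, 132, 145, 157, 160, 153, 129, 131, 128, 132, 131, 130]
```

View pics/rel.png

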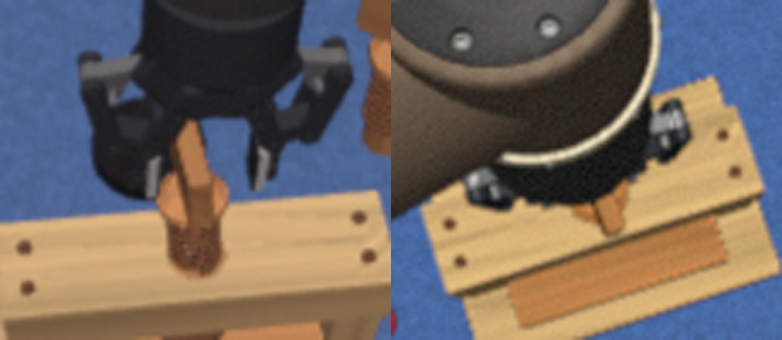

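The fingers are open around the head. It stands upright, with its head top still at about 231 (left crop (185,130) to (195,230)), so it hasn't dropped yet. I'll regrip, turn on about 2.5°, and release.

send_rows:
  plan: "0 0 0 0 0 0 1;0 0 0 0 0 0 1;0 0 0 0 0 0 1;0 0 0 0 0 0 1;0 0 -0.015 0 0 0 1;0 0 -0.03 0 0 0 1;0 0 -0.03 0 0 0 1;0 0 -0.03 0 0 0 0.2;0 0 -0.03 0 0 0 0.2;0 0 -0.03 0 0 0 0.2"

```text
t: 6.4
tcp_pos: [600.5, 126.7, 219.7]
tcp_rot: [0.987, 0.161, 0.0, 0.0]
contact_force: [-0.2, 0.1, 0.3]
opening: 34.1
grip_force: 0.0
```

```bash
cat > look2.py <<'E'
from h import *; from go import show; from cell import vision
show()
c=vision.capture("scene"); P=cloud(c); f=cv2.cvtColor(c["frame"],cv2.COLOR_RGB2HSV)
Z=P[...,2]; m=(abs(P[...,0]-600)<40)&(abs(P[...,1]-128)<40)&(f[...,0]<20)&(f[...,1]>90)
s=P[m&(Z>215)&(Z<238)]; print("head",len(s),np.histogram(s[:,2],np.arange(219,239,2))[0],rect(s[:,:2]))
q=P[m&(Z>176)&(Z<198)]; print("collar",len(q),np.histogram(q[:,2],np.arange(176,200,2))[0])
E
python3 look2.py
python3 - <<'E'
import pickle
from h import *
c=pickle.load(open("scene0.pkl","rb")); P=cloud(c); f=cv2.cvtColor(c["frame"],cv2.COLOR_RGB2HSV)
Z=P[...,2]; m=(abs(P[...,0]-600)<40)&(abs(P[...,1]-128)<40)&(f[...,0]<20)&(f[...,1]>90)
print("initial",np.histogram(Z[m],np.arange(219,239,2))[0],np.histogram(Z[m],np.arange(176,200,2))[0])
E
```

```text
t 6.4 tcp [600.54 126.72 219.73] yaw 0.324 zax [ 0. -0. -1.] F [-0.2  0.1  0.3] M [-0.04  0.06  0.  ] open 34.1 grip 0.0 q6 1.369
head 172 [11  8  9 12 22 52 42  4  0] (array([598.9, 123.6]), [13.2, 47.3], 0.327)
collar 131 [ 0  4  6 12 20 32 23 15  6  7  6]
initial [ 15  17  26  17  45 116  35   0   0] [ 0  6 12 13 30 32 30 31 16 16 15]
```

send_rows:
  plan: "0 0 0 0 0 0 1;0 0 0 0 0 0 1;0 0 0 0 0 0 1;0 0 -0.015 0 0 0 1;0 0 -0.03 0 0 0 1;0 0 -0.03 0 0 0 1;0 0 -0.03 0 0 0 0.2;0 0 -0.03 0 0 0 0.2;0 0 -0.03 0 0 0 0.2"

```text
t: 7.35
tcp_pos: [600.5, 126.7, 219.8]
tcp_rot: [0.983, 0.184, -0.0, 0.0]
contact_force: [0.3, 0.4, 1.0]
opening: 33.9
grip_force: 0.0
```

```bash
python3 look2.py
```

```text
t 7.35 tcp [600.49 126.67 219.84] yaw 0.371 zax [-0. -0. -1.] F [0.3 0.4 1. ] M [-0.04  0.05 -0.  ] open 33.9 grip 0.0 q6 1.416
head 207 [11  6 18 76 75  3  0  0  0] (array([601.8, 128.4]), [13.4, 56.2], 0.397)
collar 162 [ 6  8 18 24 19 36 10 11  9  9 12]
```

It dropped. I'll take a clear look with the hand raised to check that it's seated and upright.

send_rows:
  plan: "0 0 0 0 0 0 -1;0 0 0 0 0 0 -1;0 0 0 0 0 -0.06 -1;0 0 0 0 0 -0.15 -1;0 0 0 0 0 -0.2 -1;0 0 0 0 0 -0.2 -1"

```text
t: 8.0
tcp_pos: [601.9, 127.1, 303.6]
tcp_rot: [0.983, 0.185, 0.003, -0.0]
contact_force: [0.4, -0.4, 0.2]
opening: 85.8
grip_force: 0.0
```

```bash
python3 look2.py
python3 - <<'E'
from h import *; from cell import vision
I=[]
for n,(x0,y0) in(("scene",(225,140)),("top",(170,125))):
    c=vision.capture(n); I.append(cv2.resize(c["frame"][y0:y0+100,x0:x0+115,::-1],None,fx=3.4,fy=3.4,interpolation=2))
    P=cloud(c)
    if n=="scene":
        for v in range(174,222,3): print(v,[int(round(x)) if x==x else -1 for x in P[v,268:308:3,2]])
cv2.imwrite("pics/drop.png",np.hstack(I))
E
```

```text
t 8.0 tcp [601.92 127.1  303.65] yaw 0.371 zax [ 0.006  0.002 -1.   ] F [ 0.4 -0.4  0.2] M [ 0.01 -0.01  0.  ] open 85.8 grip 0.0 q6 1.416
head 240 [ 10  10  23 119  56   2   0   0   0] (array([602.6, 128.2]), [14.1, 60.4], 0.399)
collar 184 [ 9  7 20 30 32 33  9 11 10 13 10]
174 [19, 19, 19, 19, 22, 227, 0, 0, -1, 3, 1, 0, 3, 1]
177 [18, 17, 18, 18, 227, 228, 0, 0, 1, 2, 3, 1, 1, 1]
180 [19, 19, 17, 19, 228, 227, 225, -1, 0, -1, 0, 0, 1, 1]
183 [20, 18, 18, 17, 224, 227, 226, 0, 4, 1, -1, 3, 0, 1]
186 [17, 19, 20, 192, 219, 227, 226, -1, -4, 0, 1, 1, 0, -3]
189 [19, 19, 17, 17, 209, 226, 227, 225, 3, 0, -1, 0, -1, -2]
192 [19, 20, 20, 18, 202, 224, 227, 227, 4, 0, -1, 2, 2, 0]
195 [16, 16, -1, 185, 194, 220, 227, 227, 1, 2, 1, 2, 2, -1]
198 [5, 5, 183, 186, 187, 213, 228, 228, 225, 2, -1, 1, 0, 133]
201 [-1, 4, 183, 185, 188, 206, 226, 223, 222, 132, 130, 131, 129, 131]
204 [132, 130, 180, 183, 185, 199, 215, 214, 184, 130, 130, 130, 131, 128]
207 [129, 131, 129, 182, 182, 191, 205, 204, 177, 130, 131, 131, 131, 130]
210 [133, 133, 131, 161, 175, 177, 195, 194, 131, 131, 129, 130, -1, 130]
213 [132, 129, -1, 148, 157, 155, 155, 147, 130, 130, 129, 130, 131, 132]
216 [130, 132, 130, 137, 144, 142, 145, 133, 132, 130, 128, 131, 131, 130]
219 [132, 130, 129, 126, 131, 133, 133, 132, 131, 132, 130, 132, 130, 130]
```

View pics/drop.png

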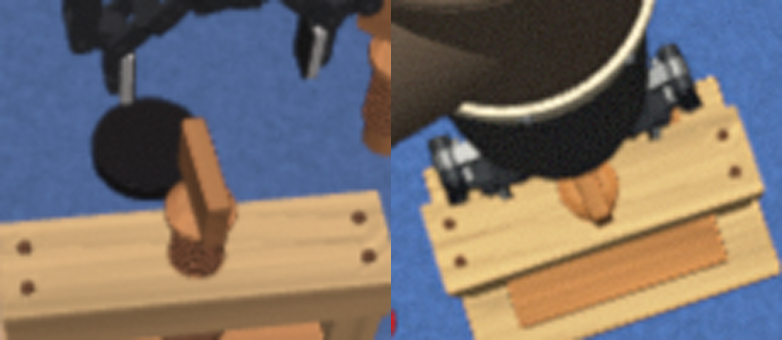

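The hand is clear. The head is level along its length at about 227 and the collar is lower, so the screw dropped and stands upright at yaw 0.397, about 0.1 past the alignment. I'll regrip at z 212 and turn forward.

```bash
python3 go.py 600.7 127 212 0.395
```

```text
rows [-2.000e-04  6.000e-04 -1.540e-02  1.900e-03 -2.000e-04  2.177e-01]
t 8.15 tcp [600.09 126.66 299.09] yaw 0.371 zax [-0.001  0.    -1.   ] F [-1.2 -0.1 -0.9] M [-0.02  0.02  0.02] open 85.1 grip 0.0 q6 1.416
```

send_rows:
  plan: "0 0 -0.015 0.001 0 0.1 -1;0 0 -0.015 0.001 0 0.18 -1;0 0 -0.015 0.001 0 0.218 -1;0 0 -0.015 0.001 0 0.218 -0.2;0 0 -0.015 0.001 0 0.218 1;0 0 -0.015 0.001 0 0.218 1;0 0 -0.015 0.001 0 0.218 1;0 0 -0.015 0.001 0 0.218 1;0 0 -0.015 0.001 0 0.218 1"
  squeeze: 40

```text
t: 9.05
tcp_pos: [601.3, 127.0, 213.6]
tcp_rot: [0.981, 0.196, 0.001, -0.0]
contact_force: [-0.7, 1.1, 3.8]
opening: 13.2
grip_force: 42.7
```

send_rows:
  plan: "0 0 0.06 0 0 0.0004 1;0 0 0.12 0 0 0.0009 1;0 0 0.18 0 0 0.0013 1;0 0 0.24 0 0 0.0018 1;0 0 0.3 0 0 0.0022 1;0 0 0.36 0 0 0.0027 1;0 0 0.42 0 0 0.0031 1;0 0 0.48 0 0 0.0036 1;0 0 0.54 0 0 0.004 1;0 0 0.6 0 0 0.0045 1"

```text
t: 10.05
tcp_pos: [601.7, 127.2, 211.9]
tcp_rot: [0.962, -0.272, 0.001, -0.001]
contact_force: [0.5, 0.3, 3.9]
opening: 13.4
grip_force: 42.8
```

```bash
python3 go.py
```

```text
t 10.05 tcp [601.68 127.16 211.86] yaw -0.551 zax [ 0.002  0.001 -1.   ] F [0.5 0.3 3.9] M [ 0.21 -0.23  0.02] open 13.4 grip 42.8 q6 0.493
```

send_rows:
  plan: "0 0 0.07 0 0 0.0005 1;0 0 0.14 0 0 0.001 1;0 0 0.21 0 0 0.0016 1;0 0 0.28 0 0 0.0021 1;0 0 0.35 0 0 0.0026 1;0 0 0.42 0 0 0.0031 1;0 0 0.49 0 0 0.0037 1;0 0 0.56 0 0 0.0042 1;0 0 0.63 0 0 0.0047 1;0 0 0.7 0 0 0.0053 1"

```text
t: 11.05
tcp_pos: [601.7, 127.2, 209.8]
tcp_rot: [-0.678, 0.735, -0.0, 0.001]
contact_force: [1.1, 0.0, 3.6]
opening: 13.2
grip_force: 42.8
```

send_rows:
  plan: "0 0 0.07 0 0 0.0005 1;0 0 0.14 0 0 0.001 1;0 0 0.21 0 0 0.0016 1;0 0 0.28 0 0 0.0021 1;0 0 0.35 0 0 0.0026 1;0 0 0.42 0 0 0.0031 1;0 0 0.49 0 0 0.0037 1;0 0 0.56 0 0 0.0042 1;0 0 0.63 0 0 0.0047 1;0 0 0.7 0 0 0.0053 1"

```text
t: 12.05
tcp_pos: [601.7, 127.1, 207.7]
tcp_rot: [-0.194, 0.981, 0.0, 0.001]
contact_force: [-0.0, -0.1, 3.3]
opening: 13.6
grip_force: 42.8
```

```bash
python3 look2.py
```

```text
t 12.05 tcp [601.7  127.06 207.68] yaw -2.751 zax [ 0.002  0.001 -1.   ] F [-0.  -0.1  3.3] M [-0.12 -0.13 -0.02] open 13.6 grip 42.8 q6 -1.707
head 144 [72 41  3  0  0  0  0  1  0] (array([605.3, 129.7]), [16.4, 51.6], 0.274)
collar 109 [34 13 15  7  7  6  4  7  4  4  8]
```

Half a turn is done with the head about 6 mm lower. Next I'll release, lift clear, turn back half a turn, and regrip.

send_rows:
  plan: "0 0 0 0 0 0 -1;0 0 0 0 0 0 -1;0 0 0 0 0 0 -1;0 0 0 0 0 -0.1 -1;0 0 -0.09 0 0 -0.15 -1;0 0 -0.18 0 0 -0.15 -1;0 0 -0.27 0 0 -0.15 -1;0 0 -0.36 0 0 -0.15 -1;0 0 -0.45 0 0 -0.15 -1;0 0 -0.54 0 0 -0.15 -1"

```text
t: 13.1
tcp_pos: [600.7, 126.9, 266.3]
tcp_rot: [-0.585, 0.811, 0.0, -0.0]
contact_force: [0.5, 0.6, 0.3]
opening: 85.1
grip_force: 0.0
```

send_rows:
  plan: "0 0 -0.09 0 0 0 -1;0 0 -0.18 0 0 0 -1;0 0 -0.27 0 0 0 -1;0 0 -0.36 0 0 0 -1;0 0 -0.45 0 0 0 -1;0 0 -0.54 0 0 0 -1;0 0 -0.63 0 0 0 -1;0 0 -0.72 0 0 0 -1;0 0 -0.8 0 0 0 -1;0 0 -0.8 0 0 0 -1"

```text
t: 14.1
tcp_pos: [600.7, 126.9, 266.3]
tcp_rot: [0.949, -0.314, -0.0, 0.0]
contact_force: [-0.2, 0.7, -0.1]
opening: 85.5
grip_force: 0.0
```

send_rows:
  plan: "0 0 -0.09 0 0 0 -1;0 0 -0.18 0 0 0 -1;0 0 -0.27 0 0 0 -1;0 0 -0.36 0 0 0 -1;0 0 -0.45 0 0 0 -1;0 0 -0.54 0 0 0 -1;0 0 -0.63 0 0 0 -1;0 0 -0.66 0 0 0 -1;0 0 -0.66 0 0 0 -1"

```text
t: 15.0
tcp_pos: [600.8, 126.9, 266.4]
tcp_rot: [0.981, 0.195, -0.0, 0.0]
contact_force: [0.2, -0.4, -0.4]
opening: 85.4
grip_force: 0.0
```

```bash
python3 look2.py; python3 go.py 601 127 206.5 0.391
```

```text
t 15.0 tcp [600.79 126.87 266.41] yaw 0.392 zax [-0. -0. -1.] F [ 0.2 -0.4 -0.4] M [-0.08  0.02 -0.01] open 85.4 grip 0.0 q6 1.437
head 207 [109  58   2   0   0   0   0   0   0] (array([602. , 127.1]), [13.7, 61.4], 0.397)
collar 163 [28 37 23 10 10 11 10  8  6 11  9]
rows [ 0.      0.0002 -0.      0.0006 -0.0002  0.1499]
t 15.05 tcp [600.8  126.85 266.45] yaw 0.391 zax [-0. -0. -1.] F [ 0.6  0.1 -0. ] M [ 0.03  0.03 -0.  ] open 85.4 grip 0.0 q6 1.436
```

send_rows:
  plan: "0 0 -0.003 0.001 0 0.08 -1;0 0 -0.003 0.001 0 0.15 -1;0 0 -0.003 0.001 0 0.15 -1;0 0 -0.003 0.001 0 0.15 -0.2;0 0 -0.003 0.001 0 0.15 1;0 0 -0.003 0.001 0 0.15 1;0 0 -0.003 0.001 0 0.15 1;0 0 -0.003 0.001 0 0.15 1;0 0 -0.003 0.001 0 0.15 1"

```text
t: 15.95
tcp_pos: [601.6, 127.2, 207.4]
tcp_rot: [0.98, 0.198, 0.001, -0.0]
contact_force: [-0.3, 1.2, 4.1]
opening: 13.2
grip_force: 42.7
```

send_rows:
  plan: "0 0 0.07 0 0 0.0005 1;0 0 0.14 0 0 0.001 1;0 0 0.21 0 0 0.0016 1;0 0 0.28 0 0 0.0021 1;0 0 0.35 0 0 0.0026 1;0 0 0.42 0 0 0.0031 1;0 0 0.49 0 0 0.0037 1;0 0 0.56 0 0 0.0042 1;0 0 0.63 0 0 0.0047 1;0 0 0.7 0 0 0.0053 1"

```text
t: 16.95
tcp_pos: [602.0, 127.0, 205.3]
tcp_rot: [0.939, -0.345, 0.001, -0.0]
contact_force: [1.2, -1.2, 2.8]
opening: 13.5
grip_force: 42.8
```

send_rows:
  plan: "0 0 0.07 0 0 0.0005 1;0 0 0.14 0 0 0.001 1;0 0 0.21 0 0 0.0016 1;0 0 0.28 0 0 0.0021 1;0 0 0.35 0 0 0.0026 1;0 0 0.42 0 0 0.0031 1;0 0 0.49 0 0 0.0037 1;0 0 0.56 0 0 0.0042 1;0 0 0.63 0 0 0.0047 1;0 0 0.7 0 0 0.0053 1"

```text
t: 17.95
tcp_pos: [601.8, 126.9, 203.2]
tcp_rot: [-0.62, 0.785, -0.001, 0.001]
contact_force: [0.5, 0.1, 3.8]
opening: 13.5
grip_force: 42.9
```

send_rows:
  plan: "0 0 0.07 0 0 0.0005 1;0 0 0.14 0 0 0.001 1;0 0 0.21 0 0 0.0016 1;0 0 0.28 0 0 0.0021 1;0 0 0.35 0 0 0.0026 1;0 0 0.42 0 0 0.0031 1;0 0 0.49 0 0 0.0037 1;0 0 0.56 0 0 0.0042 1;0 0 0.65 0 0 0.0047 1;0 0 0.65 0 0 0.0047 1"

```text
t: 18.95
tcp_pos: [601.9, 127.1, 201.3]
tcp_rot: [-0.159, 0.987, 0.0, 0.001]
contact_force: [-0.6, 0.8, 5.0]
opening: 13.2
grip_force: 43.0
```

```bash
python3 go.py
python3 - <<'E'
from h import *; from cell import vision
I=[]
for n,(x0,y0) in(("scene",(225,140)),("top",(170,125))):
    c=vision.capture(n); I.append(cv2.resize(c["frame"][y0:y0+100,x0:x0+115,::-1],None,fx=3.4,fy=3.4,interpolation=2))
    P=cloud(c)
    if n=="scene":
        f=cv2.cvtColor(c["frame"],cv2.COLOR_RGB2HSV); Z=P[...,2]
        m=(abs(P[...,0]-600)<40)&(abs(P[...,1]-128)<40)&(f[...,0]<20)&(f[...,1]>90)
        s=P[m&(Z>195)&(Z<230)]; print(np.histogram(s[:,2],np.arange(195,231,2))[0],rect(s[s[:,2]>208][:,:2]))
cv2.imwrite("pics/end.png",np.hstack(I))
E
```

```text
t 18.95 tcp [601.87 127.13 201.27] yaw -2.823 zax [ 0.002  0.    -1.   ] F [-0.6  0.8  5. ] M [ 0.11  0.01 -0.02] open 13.2 grip 43.0 q6 -1.778
[ 3  7  7  4  1 10  5  7 18 91 39  2  0  0  0  0  0] (array([606.6, 129.5]), [13.8, 50.6], 0.282)
```

View pics/end.png

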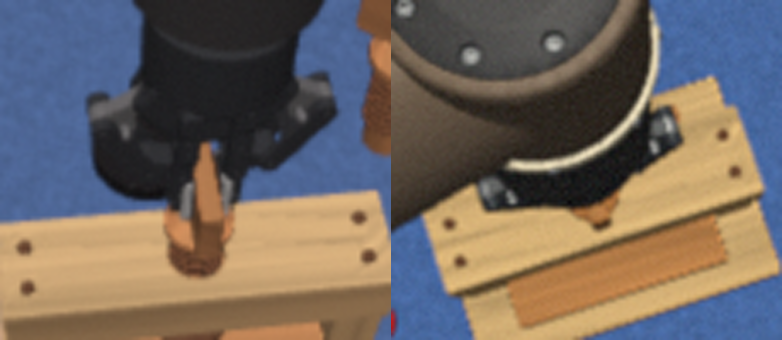

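The head is gripped between the fingers at left crop (205,190). Its top is at about 214.5, 12 mm below the height after the drop, the yaw is 0.318 after a full turn, the tool is vertical and the forces are small. I'm handing it in.

```bash
python3 -c "
from cell import bot; print(bot.finish_job())"
```

```text
the job is handed in; nothing more can be done
None
```

The screw was turned back until it dropped, then forward one full turn; it stands upright 12 mm lower with its head still gripped, and I handed the job in at about 19 s (no verdict was returned).

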